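Scoop drying balls into the microphone case

TASK

Dry out the microphone's flight case: with the scoop, bring at least three of the four drying balls from the tub in one scoopful and tip them into the empty well beside the microphone, never touching a ball with the fingers. No ball may end up anywhere but in the well or the tub. Then set the scoop back down flat on its rubber mat, and leave the microphone and the other gear where they are.

Things in the scene. Friction and masses are not known exactly. Their poses are not given: they have to be found in the camera images.
- scoop: bare-metal scoop with an orange handle, 180 g. Flat-bottomed pan 115 mm long (x), 110 mm wide (y), of 2.5 mm sheet; open front edge at x = +57.5 mm, back wall 48 mm high at x = -57.5 mm, side walls 42 mm high from the back to x = +10 mm, then sloping down to the front. Origin under the pan's centre, z up. See scoop_grip for the handle
- scoop_grip (a point): point on the axis of the scoop's handle, at x = -103.5, y = 0, z = 109.7 mm from the scoop's origin (same axes). The handle is a straight bar 24 mm wide (y, flat sides to grip), 22 mm thick, 130 mm long, from the back wall (x = -57.5, z = 30 mm) up and back to x = -122, z = 143 mm: it leans 30 deg from the pan's z towards -x
- scoop_pan (a point): point in the scoop's pan, 20 mm above its origin; axes parallel to the scoop's
- tub: blue fixed tub, grey floor; inside 124 mm wide (y), walls 5 mm, rim 75 mm above the shelf. Origin at shelf height, z up, +x along its length away from the robot. Floor from x = -107.5 to +107.5 mm (at its far end the wall leans outwards 20 deg; rim to x = +138 mm, the other walls are upright), sloping down towards +x at 8 deg: 36 mm high at the near end, 21 at x = 0, 6 at the far end
- ball1: white rigid plastic drying ball with a green band, 46 mm diameter, about 30 g, slippery and free to roll; origin at its centre. The four balls are alike and start at the far, low end of the tub
- ball2: white rigid plastic drying ball with a green band, 46 mm diameter, about 30 g, slippery and free to roll; origin at its centre. The four balls are alike and start at the far, low end of the tub
- ball3: white rigid plastic drying ball with a green band, 46 mm diameter, about 30 g, slippery and free to roll; origin at its centre. The four balls are alike and start at the far, low end of the tub
- ball4: white rigid plastic drying ball with a green band, 46 mm diameter, about 30 g, slippery and free to roll; origin at its centre. The four balls are alike and start at the far, low end of the tub
- case: black flight case, lid off, fixed to the shelf, 186 mm (x) by 228 mm (y), rim 75 mm high, aluminium edges, two spring latches and a handle on its -x face (they stick out up to 20 mm, below z = 68 mm). Origin at shelf height under its centre. Its +y part is the empty well; its -y part is a grey foam bed with the microphone
- well (a point): centre of the floor of the case's empty well, 43 mm to +y of the case's centre and 8 mm above the shelf; the well measures 174 mm (x) by 130 mm (y), its walls 67 mm high above this point; axes parallel to the case's
- mat: black rubber mat fixed to the shelf, 230 mm (x) by 150 mm (y), 4 mm thick; origin under its centre. The scoop stands on it at the start. Mat and case may stand left and right of the tub or the other way round
- mic: chrome side-address microphone, 51 mm thick and 156 mm long, lying along x in the foam bed of the case; origin under its middle. Bystander
- tripod: graphite grey desk tripod with rubber feet, 127 mm high, 120 mm across the feet; origin under its centre. Bystander beyond the tub
- mount1: brass swivel mount, 60 mm base, 62 mm high; origin under its base. Bystander beyond the tub
- mount2: brass swivel mount like mount1. Bystander
- micbase: dark round cast-iron stand base, 90 mm across, with a stub, 45 mm high in all; origin under its centre. Bystander between robot and tub
Things that resemble listed ones, but are neither listed nor needed, are in the scene too. What is shaped like the ball1 but orange or red is not meant. Leave any purple look-alike of the scoop alone.

How it is judged:
On the way, in this order (a step that is already met when the one before it is completed fails the run):
1. at least three balls lie in the scoop together, lifted above the tub's rim (pan point more than 120 mm above the shelf) (height (world z) of scoop_pan above 0.12 m and (distance between each of ball1, ball2, ball3 and scoop_pan below 0.078 m or distance between each of ball1, ball2, ball4 and scoop_pan below 0.078 m or distance between each of ball1, ball3, ball4 and scoop_pan below 0.078 m or distance between each of ball2, ball3, ball4 and scoop_pan below 0.078 m)), for 0.2 s.
2. at least three balls are in the well ((((x of ball1 in the frame of well between -0.087 and 0.087 m and y of ball1 in the frame of well between -0.065 and 0.065 m and z of ball1 in the frame of well between 0 and 0.068 m) and (x of ball2 in the frame of well between -0.087 and 0.087 m and y of ball2 in the frame of well between -0.065 and 0.065 m and z of ball2 in the frame of well between 0 and 0.068 m) and (x of ball3 in the frame of well between -0.087 and 0.087 m and y of ball3 in the frame of well between -0.065 and 0.065 m and z of ball3 in the frame of well between 0 and 0.068 m)) or ((x of ball1 in the frame of well between -0.087 and 0.087 m and y of ball1 in the frame of well between -0.065 and 0.065 m and z of ball1 in the frame of well between 0 and 0.068 m) and (x of ball2 in the frame of well between -0.087 and 0.087 m and y of ball2 in the frame of well between -0.065 and 0.065 m and z of ball2 in the frame of well between 0 and 0.068 m) and (x of ball4 in the frame of well between -0.087 and 0.087 m and y of ball4 in the frame of well between -0.065 and 0.065 m and z of ball4 in the frame of well between 0 and 0.068 m)) or ((x of ball1 in the frame of well between -0.087 and 0.087 m and y of ball1 in the frame of well between -0.065 and 0.065 m and z of ball1 in the frame of well between 0 and 0.068 m) and (x of ball3 in the frame of well between -0.087 and 0.087 m and y of ball3 in the frame of well between -0.065 and 0.065 m and z of ball3 in the frame of well between 0 and 0.068 m) and (x of ball4 in the frame of well between -0.087 and 0.087 m and y of ball4 in the frame of well between -0.065 and 0.065 m and z of ball4 in the frame of well between 0 and 0.068 m)) or ((x of ball2 in the frame of well between -0.087 and 0.087 m and y of ball2 in the frame of well between -0.065 and 0.065 m and z of ball2 in the frame of well between 0 and 0.068 m) and (x of ball3 in the frame of well between -0.087 and 0.087 m and y of ball3 in the frame of well between -0.065 and 0.065 m and z of ball3 in the frame of well between 0 and 0.068 m) and (x of ball4 in the frame of well between -0.087 and 0.087 m and y of ball4 in the frame of well between -0.065 and 0.065 m and z of ball4 in the frame of well between 0 and 0.068 m)))), for 0.2 s.
At the end, for the whole second after the job is handed in: At least three balls lie in the case's well below its rim, every other ball in the well or in the tub, all balls at rest; the scoop stands at rest flat on the mat (tilt under 7 deg), its pan's centre within 100 mm (x) and 70 mm (y) of the mat's centre ((((x of ball1 in the frame of well between -0.087 and 0.087 m and y of ball1 in the frame of well between -0.065 and 0.065 m and z of ball1 in the frame of well between 0 and 0.068 m) and (x of ball2 in the frame of well between -0.087 and 0.087 m and y of ball2 in the frame of well between -0.065 and 0.065 m and z of ball2 in the frame of well between 0 and 0.068 m) and (x of ball3 in the frame of well between -0.087 and 0.087 m and y of ball3 in the frame of well between -0.065 and 0.065 m and z of ball3 in the frame of well between 0 and 0.068 m)) or ((x of ball1 in the frame of well between -0.087 and 0.087 m and y of ball1 in the frame of well between -0.065 and 0.065 m and z of ball1 in the frame of well between 0 and 0.068 m) and (x of ball2 in the frame of well between -0.087 and 0.087 m and y of ball2 in the frame of well between -0.065 and 0.065 m and z of ball2 in the frame of well between 0 and 0.068 m) and (x of ball4 in the frame of well between -0.087 and 0.087 m and y of ball4 in the frame of well between -0.065 and 0.065 m and z of ball4 in the frame of well between 0 and 0.068 m)) or ((x of ball1 in the frame of well between -0.087 and 0.087 m and y of ball1 in the frame of well between -0.065 and 0.065 m and z of ball1 in the frame of well between 0 and 0.068 m) and (x of ball3 in the frame of well between -0.087 and 0.087 m and y of ball3 in the frame of well between -0.065 and 0.065 m and z of ball3 in the frame of well between 0 and 0.068 m) and (x of ball4 in the frame of well between -0.087 and 0.087 m and y of ball4 in the frame of well between -0.065 and 0.065 m and z of ball4 in the frame of well between 0 and 0.068 m)) or ((x of ball2 in the frame of well between -0.087 and 0.087 m and y of ball2 in the frame of well between -0.065 and 0.065 m and z of ball2 in the frame of well between 0 and 0.068 m) and (x of ball3 in the frame of well between -0.087 and 0.087 m and y of ball3 in the frame of well between -0.065 and 0.065 m and z of ball3 in the frame of well between 0 and 0.068 m) and (x of ball4 in the frame of well between -0.087 and 0.087 m and y of ball4 in the frame of well between -0.065 and 0.065 m and z of ball4 in the frame of well between 0 and 0.068 m))) and ((x of ball1 in the frame of well between -0.087 and 0.087 m and y of ball1 in the frame of well between -0.065 and 0.065 m and z of ball1 in the frame of well between 0 and 0.068 m) or (x of ball1 in the frame of tub between -0.108 and 0.135 m and y of ball1 in the frame of tub between -0.062 and 0.062 m and z of ball1 in the frame of tub between 0 and 0.085 m)) and ((x of ball2 in the frame of well between -0.087 and 0.087 m and y of ball2 in the frame of well between -0.065 and 0.065 m and z of ball2 in the frame of well between 0 and 0.068 m) or (x of ball2 in the frame of tub between -0.108 and 0.135 m and y of ball2 in the frame of tub between -0.062 and 0.062 m and z of ball2 in the frame of tub between 0 and 0.085 m)) and ((x of ball3 in the frame of well between -0.087 and 0.087 m and y of ball3 in the frame of well between -0.065 and 0.065 m and z of ball3 in the frame of well between 0 and 0.068 m) or (x of ball3 in the frame of tub between -0.108 and 0.135 m and y of ball3 in the frame of tub between -0.062 and 0.062 m and z of ball3 in the frame of tub between 0 and 0.085 m)) and ((x of ball4 in the frame of well between -0.087 and 0.087 m and y of ball4 in the frame of well between -0.065 and 0.065 m and z of ball4 in the frame of well between 0 and 0.068 m) or (x of ball4 in the frame of tub between -0.108 and 0.135 m and y of ball4 in the frame of tub between -0.062 and 0.062 m and z of ball4 in the frame of tub between 0 and 0.085 m)) and linear speed of each of ball1, ball2, ball3, ball4 below 0.05 m/s and x of scoop in the frame of mat between -0.1 and 0.1 m and y of scoop in the frame of mat between -0.07 and 0.07 m and z of scoop in the frame of mat between -0.002 and 0.009 m and angle between scoop's own z axis and vertical below 0.12 rad and linear speed of scoop below 0.02 m/s); the robot touches nothing.
It fails at once if a finger presses on a ball (contact force between the fingers and ball1 above 0.5 N or contact force between the fingers and ball2 above 0.5 N or contact force between the fingers and ball3 above 0.5 N or contact force between the fingers and ball4 above 0.5 N).
It fails at once if the microphone, the tripod, a brass mount or the iron base is moved more than 30 mm (distance of any of mic, tripod, mount1, mount2, micbase from where it was at the start of the episode above 0.03 m).
It also fails if it takes over 61 s, if anything falls off the work surface, if the arm or the gripper's body presses on something with over 40 N, if the wrist force passes 120 N, or if a joint passes its speed limit or range.

ROBOT

A 6-joint arm with a two-finger parallel gripper is mounted at the origin on the work surface. World frame = base frame: x ahead of the robot, y to its left, z up, the work surface at z = 0. Lengths are in m, angles in rad, forces in N, time in s.
With the tool pointing down it reaches from about 0.35 to 0.975 m from the base axis. Payload 4.9 kg.
Tool frame: the origin (TCP) lies midway between the tips of the shut fingers; the grasp point (between the pads) lies ctrl.grip_depth behind it (ctrl.grip_depth is the distance from the TCP to the grasp point, in m); y points along the fingers, z is the direction in which the jaws open and shut, and the axes are right-handed (so a half turn about y gives the same grasp; the last joint's range is limited). The gripper opens to 85 mm and grips with 20 to 120 N. Pads are 22 mm wide; open, the fingers measure 114 mm over their backs; the gripper's body (76 mm by 85 mm) begins 54 mm behind the grasp point. The pads swing forward as they close: fully open they stand 13 mm farther back than shut.
Start: joints at [-1.454, 0.053, 1.613, -0, 1.476, -0.119], TCP at [0.146, -0.608, 0.205] pointing down, gripper open.
Joint ranges: [-3.01, 3.01], [-1.01, 2.22], [0.06, 2.58], [-1.02, 4.17], [0.09, 2.62], [-3.14, 3.14]. Speed limits (rad/s): [2.57, 2.57, 3.14, 3.14, 3.14, 3.14].

INTERFACE

Orientations are given as a rotation vector (axis times angle).
In Python, from station import ctrl gives the robot as it stands.
- The arm moves only by the tool jog_arm, never from a script. Its argument "moves" is a list of rows, each a list of 6 numbers: the shift along the tool's x, y, z in mm, then the turn, a rotation vector about the tool's x, y, z in rad. In form: [[x, y, z, wx, wy, wz], ...]. A call has 1 to 12 rows; each row shifts and turns the commanded pose from where the row before left it, along the tool's axes as they then stand; what a row does not reach is not made up. A row lasts 1/10 s, in which the tool goes at most 50 mm and 8.59 degrees, less where a joint would pass 70% of its speed; a pose out of reach is approached as far as the arm can. A call is refused whole if a number of a shift passes 50 or a number of a turn 0.15, either way. A call with a gripper value outside its range is refused whole. "grip" is the finger opening in mm, from 0 to 85.4, set as the call begins (left out, the last holds). The fingers move at their own pace and stop on an object; "grip_force" is the grip in N (left out, the last holds). Time passes only in rows, so rows that do not move let the fingers close. It gives the time, the measured TCP pose, the force and the opening at its end, in the units of the state.
- ctrl.get_obs(): the state, without advancing time (a new reading comes with each control period).
- ctrl.get_image(name): name is "side" or "top" or "wrist"; returns the picture (420x560x3 uint8, red, green, blue); there is no depth.
- ctrl.camera_params(name): a dict with "fx", "fy", "cx", "cy" (pixels), "pose" (4x4, takes a point from camera to world coordinates); the wrist camera has in their place "T_tool_cam" (4x4, takes a point from camera to tool coordinates, whose origin is the TCP and whose axes are the tool frame's). Camera axes: x right, y up, looking along -z (the intrinsics and any distortion apply to the point x, -y, -z); pixel columns grow to the right and rows downward; lengths in m; the calibration is good to about 2 mm. A picture is of the moment at which its call begins: read the wrist's pose just before it. camera_params takes no time and is no camera call.
- ctrl.finish_job(): hands the job in, once; it reports no verdict.
The state is a dict: "t": time; "q": joint angles; "dq": joint speeds; "effort": joint torques, N m; "tool_pos": TCP position; "tool_rot": TCP orientation; "contact_force": force on the tool from outside, world axes, zero at the start; "wrist_torque": the same for the moment, N m; "opening": finger opening in m.
Only numpy, scipy, OpenCV 4.12 (cv2) and the standard library are available. Lean on these libraries where they do the work, as an engineer would, in place of code of your own. Each camera call takes 0.05 s, during which the arm holds its last target. There are 200 camera calls.

## Working session

There is one attempt and no reset: what is moved stays moved. The work goes in short steps, Python scripts to look and compute and a tool call to move; the robot and the scene stay as the last step left them, time stands still between calls to the robot, and variables do not carry over. Pictures are saved under pics/ and viewed, about 8 in all and at most 12, crops included, and the job is handed in when it is done.

Besides the shell and the picture viewer there is one more tool, called after ">>>" by a JSON object that holds its "fn" and its "kwargs", one argument or row to a line. jog_arm: Moves the arm, as the interface text tells. Its arguments: {"type":"object","properties":{"moves":{"type":"array","items":{"type":"array","items":{"type":"number"}}},"grip":{"type":"number"},"grip_force":{"type":"number"}},"required":["moves"]}

```bash
ls; mkdir -p pics; python3 - <<'E'
from station import ctrl
import cv2,numpy as np
o=ctrl.get_obs();print({k:np.round(v,4).tolist() for k,v in o.items()},ctrl.grip_depth)
for n in("top","side","wrist"):
    im=ctrl.get_image(n);cv2.imwrite(f"pics/{n}0.png",im[:,:,::-1])
    p=ctrl.camera_params(n);print(n,{k:np.round(v,4).tolist() for k,v in p.items()})
E
```

```text
pics
{'t': 0.0, 'q': [-1.454, 0.0534, 1.6143, -0.0, 1.476, -0.119], 'dq': [-0.0009, -0.0017, -0.0, 0.0014, -0.001, -0.0005], 'effort': [0.0015, -39.3678, -37.0177, 0.0001, 0.007, -0.0], 'tool_pos': [0.1459, -0.607, 0.2035], 'tool_rot': [-0.2483, 2.0985, -2.0942], 'contact_force': [0.0765, -0.8384, -0.1888], 'wrist_torque': [-0.0206, 0.0286, -0.0226], 'opening': 0.0853} 0.0187
top {'fx': 429.9471, 'fy': 429.9471, 'cx': 274.2338, 'cy': 207.3518, 'pose': [[0.0293, 0.989, -0.1451, 0.3897], [-0.9996, 0.0294, -0.0016, 0.0231], [0.0027, 0.1451, 0.9894, 1.0042], [0.0, 0.0, 0.0, 1.0]]}
side {'fx': 410.6358, 'fy': 410.6358, 'cx': 283.5222, 'cy': 202.3865, 'pose': [[0.9999, -0.0143, -0.0081, 0.5085], [0.0033, 0.66, -0.7513, -0.786], [0.0161, 0.7511, 0.66, 0.8172], [0.0, 0.0, 0.0, 1.0]]}
wrist {'fx': 350.3423, 'fy': 350.3423, 'cx': 279.5651, 'cy': 207.2173, 'T_tool_cam': [[-0.0002, -0.9495, -0.3138, -0.0806], [0.0005, 0.3138, -0.9495, -0.1697], [1.0, -0.0004, 0.0004, -0.0005], [0.0, 0.0, 0.0, 1.0]]}
```

View pics/top0.png

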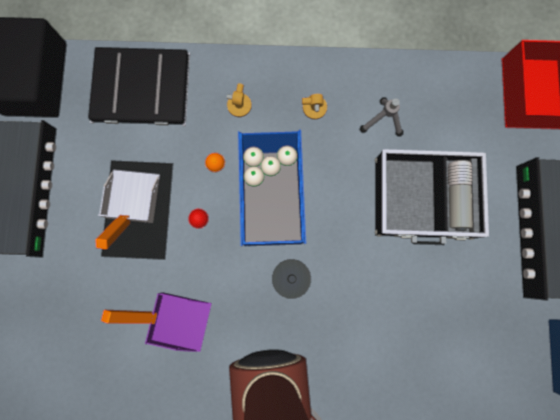

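View pics/side0.png

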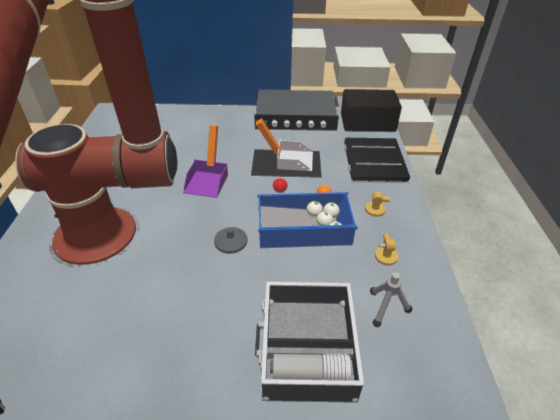

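Seen: the metal scoop is at top (131,195) on the mat, and the purple look-alike at (180,322) is to be left alone. The white balls in the tub are at (253,156), (270,165), (287,155) and (253,175); the orange ball (215,162) and red ball (198,218) are not meant. The case is at (432,193) with the well on its left (+y), and the mat is at (137,210). Next, one close crop to check.

```bash
python3 - <<'E'
import cv2,numpy as np
im=cv2.imread("pics/top0.png");s=cv2.imread("pics/side0.png")
a=cv2.resize(im[150:270,90:190],None,fx=4,fy=4,interpolation=cv2.INTER_CUBIC)
b=cv2.resize(im[125:245,215:315],None,fx=4,fy=4,interpolation=cv2.INTER_CUBIC)
cv2.imwrite("pics/crop1.png",np.hstack([a,b]))
E
```

```text
(no output)
```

View pics/crop1.png

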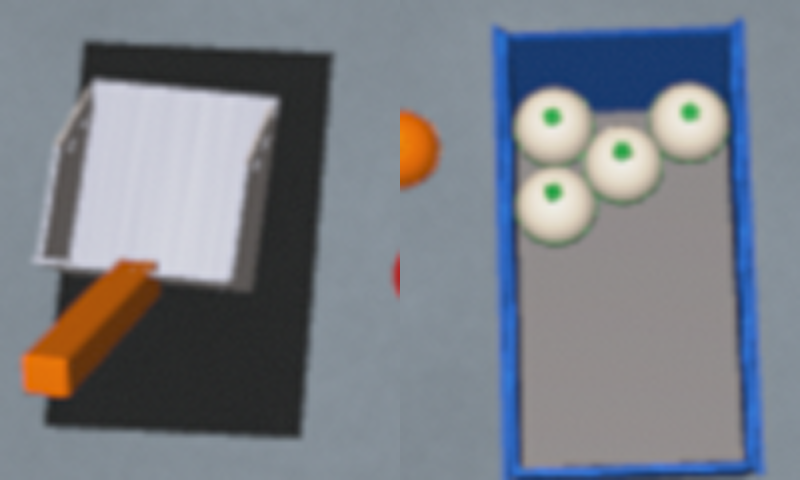

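```bash
cat > h.py <<'E'
import numpy as np,cv2
from scipy.optimize import least_squares
from scipy.spatial.transform import Rotation as R
from station import ctrl
def camT(n,obs=None):
    p=ctrl.camera_params(n)
    if 'pose' in p: T=np.array(p['pose'])
    else:
        W=np.eye(4);W[:3,:3]=R.from_rotvec(obs['tool_rot']).as_matrix();W[:3,3]=obs['tool_pos'];T=W@np.array(p['T_tool_cam'])
    return p,T
def proj(n,P,obs=None):
    p,T=camT(n,obs);c=(np.atleast_2d(P)-T[:3,3])@T[:3,:3]
    return np.c_[p['cx']+p['fx']*c[:,0]/-c[:,2],p['cy']-p['fy']*c[:,1]/-c[:,2]]
def atz(n,uv,z,obs=None):
    p,T=camT(n,obs);d=T[:3,:3]@np.array([(uv[0]-p['cx'])/p['fx'],-(uv[1]-p['cy'])/p['fy'],-1])
    return T[:3,3]+d*(z-T[2,3])/d[2]
def fit(n,pts,uv,z,g):  # planar pose x,y,yaw
    pts=np.array(pts)/1e3
    f=lambda v:(proj(n,pts@R.from_euler('z',v[2]).as_matrix().T+[v[0],v[1],z])-uv).ravel()
    s=least_squares(f,g,loss='soft_l1');return s.x,np.round(s.fun.reshape(-1,2),1).tolist()
E
python3 - <<'E'
from h import *
A=lambda c,r:(c/4+90,r/4+150); B=lambda c,r:((c-400)/4+215,r/4+125)
def show(k,r):print(k,np.round(r[0],4),r[1])
sc=fit('top',[[57.5,55,0],[57.5,-55,0],[-57.5,-55,0],[-57.5,55,48],[-57.5,-55,48],[-122,0,143]],[A(97,80),A(279,98),A(252,290),A(35,262),A(230,280),A(47,375)],.004,[.4,.3,0]);show('scoop',sc)
show('mat',fit('top',[[115,75,4],[115,-75,4],[-115,75,4],[-115,-75,4]],[A(85,42),A(333,53),A(45,425),A(300,437)],0,[.4,.3,0]))
t=fit('top',[[143,67,75],[143,-67,75],[-112.5,67,75],[-112.5,-67,75]],[B(494,28),B(742,22),B(506,478),B(762,472)],0,[.45,0,0]);show('tub',t)
show('case',fit('top',[[93,114,75],[93,-114,75],[-93,114,75],[-93,-114,75]],[(380,150),(486,152),(376,236),(488,238)],0,[.45,-.35,0]))
x,y,a=t[0]
for uv in [B(554,126),B(623,163),B(690,121),B(556,206)]:
    z=.035
    for _ in range(5):
        p=atz('top',uv,z);l=R.from_euler('z',-a).apply(p-[x,y,0]);z=.021-l[0]*np.tan(np.radians(8))+.0232
    print('ball',p.round(4),l.round(4))
x,y,a=sc[0]; print('grip',R.from_euler('z',a).apply([-.1035,0,.1097])+[x,y,.004])
o=ctrl.get_obs();print(R.from_rotvec(o['tool_rot']).as_matrix().round(3))
E
```

```text
scoop [ 0.5535  0.3571 -0.0664] [[-0.2, 0.1], [0.2, -0.0], [0.4, -0.1], [-0.3, -0.2], [-0.1, 0.0], [-0.1, 0.2]]
mat [ 0.523   0.3449 -0.0181] [[-0.3, -0.6], [0.4, -0.4], [-0.5, 0.4], [0.5, 0.5]]
tub [0.5572 0.031  0.0621] [[1.3, -0.6], [-1.0, -1.0], [0.8, 1.0], [-1.1, 0.5]]
case [ 0.567  -0.3235  0.0015] [[0.9, 1.0], [-2.7, 1.9], [5.6, -1.7], [-1.1, -0.7]]
ball [0.6506 0.0764 0.0307] [0.0961 0.0395 0.0307]
ball [0.6289 0.0356 0.0341] [0.0719 0.0001 0.0341]
ball [ 0.656  -0.0026  0.0306] [ 0.0966 -0.0397  0.0306]
ball [0.6016 0.0732 0.0376] [0.047  0.0393 0.0376]
grip [0.45021756 0.36399991 0.1137    ]
[[-0.972 -0.     0.234]
 [-0.234  0.002 -0.972]
 [-0.    -1.    -0.002]]
```

```bash
cat >> h.py <<'E'
def rotm(yaw,tilt):  # tilt: tool leaning so that fingers point forward of down
    f=np.array([np.cos(yaw),np.sin(yaw),0]);y=f*np.sin(tilt)-np.array([0,0,np.cos(tilt)])
    z=np.array([np.sin(yaw),-np.cos(yaw),0]);return np.c_[np.cross(y,z),y,z]
def plan(wps,start=None):  # wps: (pos,R,n) -> rounded rows, dead reckoned
    from scipy.spatial.transform import Slerp
    if start is None:
        o=ctrl.get_obs();start=(o['tool_pos'],R.from_rotvec(o['tool_rot']).as_matrix());print('at',o['t'],np.round(o['tool_pos'],4))
    p,M=np.array(start[0]),np.array(start[1]);out=[]
    for q,N,n in wps:
        p0,sl=p.copy(),Slerp([0,1],R.from_matrix([M,N]))
        for i in range(1,n+1):
            s=i/n;d=np.round(M.T@((np.array(q)-p0)*s+p0-p)*1e3,0);w=np.round(R.from_matrix(M.T@sl(s).as_matrix()).as_rotvec(),2)
            out.append([*d,*w]);p=p+M@d/1e3;M=M@R.from_rotvec(w).as_matrix()
    for i in range(0,len(out),12):print('[' + ','.join('['+','.join(f'{v+0:g}' for v in r)+']' for r in out[i:i+12])+']')
    return p,M
def scoop_pose(obs,rel): pass
E
python3 - <<'E'
from h import *
a=-.066;M=rotm(a,np.radians(15));g=np.array([.4502,.364,.1137])+M[:,1]*.0187
print('grasp tcp',g)
plan([([.40,-.25,.30],rotm(.1,.1),10),(g-M[:,1]*.1,M,14)])
E
```

```text
grasp tcp [0.45502938 0.3636808  0.09563719]
at 0.15 [ 0.1459 -0.6072  0.2037]
[[-33,-10,-29,0,0.01,0.01],[-33,-9,-29,0,0.02,0.01],[-32,-9,-30,0,0.01,0.01],[-32,-8,-30,0,0.01,0.01],[-32,-9,-30,0,0.02,0.01],[-32,-8,-31,0.01,0.01,0.01],[-31,-8,-32,0,0.01,0.01],[-31,-7,-31,0,0.02,0.01],[-30,-8,-32,0,0.01,0.01],[-30,-7,-33,0,0.02,0.01],[-5,8,-44,0,0.01,0.01],[-5,9,-43,0,0.01,0.01]]
[[-5,8,-44,0.01,0.01,0.01],[-4,8,-44,0,0.02,0.02],[-3,8,-44,0,0.01,0.01],[-2,8,-43,0,0.01,0.01],[-2,8,-44,0,0.01,0.01],[-1,8,-44,0.01,0.01,0.01],[-1,8,-44,0,0.01,0.01],[0,8,-44,0,0.01,0.02],[0,7,-44,0,0.02,0.01],[1,8,-44,0,0.01,0.01],[2,8,-44,0.01,0.01,0.01],[2,7,-44,0,0.01,0.01]]
```

>>> {"fn": "jog_arm", "kwargs": {
  "moves": [
    [-33,-10,-29,0,0.01,0.01],
    [-33,-9,-29,0,0.02,0.01],
    [-32,-9,-30,0,0.01,0.01],
    [-32,-8,-30,0,0.01,0.01],
    [-32,-9,-30,0,0.02,0.01],
    [-32,-8,-31,0.01,0.01,0.01],
    [-31,-8,-32,0,0.01,0.01],
    [-31,-7,-31,0,0.02,0.01],
    [-30,-8,-32,0,0.01,0.01],
    [-30,-7,-33,0,0.02,0.01],
    [-5,8,-44,0,0.01,0.01],
    [-5,9,-43,0,0.01,0.01]
  ],
  "grip": 85
}}

```text
t: 1.35
tool_pos: [0.404, -0.1612, 0.2851]
tool_rot: [0.049, 2.127, -2.119]
contact_force: [1.0, 0.8, -0.7]
opening: 0.0848
```

>>> {"fn": "jog_arm", "kwargs": {
  "moves": [
    [-5,8,-44,0.01,0.01,0.01],
    [-4,8,-44,0,0.02,0.02],
    [-3,8,-44,0,0.01,0.01],
    [-2,8,-43,0,0.01,0.01],
    [-2,8,-44,0,0.01,0.01],
    [-1,8,-44,0.01,0.01,0.01],
    [-1,8,-44,0,0.01,0.01],
    [0,8,-44,0,0.01,0.02],
    [0,7,-44,0,0.02,0.01],
    [1,8,-44,0,0.01,0.01],
    [2,8,-44,0.01,0.01,0.01],
    [2,7,-44,0,0.01,0.01]
  ]
}}

```text
t: 2.55
tool_pos: [0.4288, 0.3666, 0.1909]
tool_rot: [0.347, 2.097, -2.123]
contact_force: [1.0, -0.8, 0.6]
opening: 0.085
```

>>> {"fn": "jog_arm", "kwargs": {
  "moves": [
    [0,0,0,0,0,0],
    [0,0,0,0,0,0]
  ]
}}

```text
t: 2.75
tool_pos: [0.4288, 0.3649, 0.1904]
tool_rot: [0.343, 2.096, -2.125]
contact_force: [0.7, 0.2, 0.4]
opening: 0.0849
```

```bash
python3 - <<'E'
from h import *
o=ctrl.get_obs();cv2.imwrite("pics/w1.png",ctrl.get_image('wrist')[:,:,::-1])
M=R.from_rotvec(o['tool_rot']).as_matrix();print(o['t'],o['q'],M.round(3))
print(proj('wrist',np.array([[.4502,.364,.1137],[.4318,.365,.147]]),o).round(0))
a=-.066;M=rotm(a,np.radians(15));g=np.array([.4502,.364,.1137])+M[:,1]*.0187
plan([(g-M[:,1]*.1,M,1),(g,M,8)])
E
```

```text
2.75 [ 0.66875259 -0.20883213  1.90098815 -0.18519015  1.26333835  2.34385186] [[-0.965  0.256 -0.065]
 [ 0.062 -0.022 -0.998]
 [-0.256 -0.967  0.005]]
[[279. 203.]
 [280. 234.]]
at 2.8 [0.4292 0.3642 0.1912]
[[0,-1,-1,0,0,0],[0,12,0,0,0,0],[0,13,0,0,0,0],[0,12,0,0,0,0],[0,13,0,0,0,0],[0,12,0,0,0,0],[0,13,0,0,0,0],[0,12,-1,0,0,0],[0,13,0,0,0,0]]
```

View pics/w1.png

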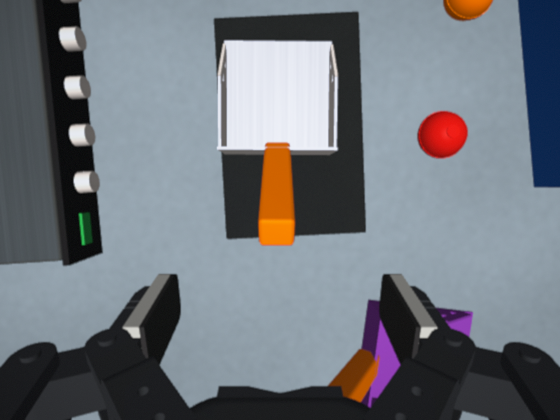

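The wrist view shows the metal scoop with its handle end at (277,232), where I predicted (280,234), centred between the fingers. The purple scoop is clear at lower right. Descending and gripping.

>>> {"fn": "jog_arm", "kwargs": {
  "moves": [
    [0,12,-1,0,0,0],
    [0,12,0,0,0,0],
    [0,12,0,0,0,0],
    [0,12,0,0,0,0],
    [0,12,0,0,0,0],
    [0,13,0,0,0,0],
    [0,13,0,0,0,0],
    [0,13,0,0,0,0],
    [0,0,0,0,0,0]
  ]
}}

```text
t: 3.7
tool_pos: [0.454, 0.3624, 0.0929]
tool_rot: [0.344, 2.096, -2.128]
contact_force: [-0.8, 0.3, -0.5]
opening: 0.0849
```

>>> {"fn": "jog_arm", "kwargs": {
  "moves": [
    [0,0,0,0,0,0],
    [0,0,0,0,0,0],
    [0,0,0,0,0,0],
    [0,0,0,0,0,0],
    [0,0,0,0,0,0],
    [0,0,0,0,0,0],
    [0,0,0,0,0,0]
  ],
  "grip": 0,
  "grip_force": 100
}}

```text
t: 4.4
tool_pos: [0.4553, 0.364, 0.097]
tool_rot: [0.348, 2.098, -2.121]
contact_force: [-3.4, -0.3, 5.7]
opening: 0.0221
```

```bash
cat >> h.py <<'E'
import json
def T(M,p): X=np.eye(4);X[:3,:3]=M;X[:3,3]=p;return X
def toolT(o=None):
    o=o or ctrl.get_obs();return T(R.from_rotvec(o['tool_rot']).as_matrix(),o['tool_pos'])
TUB=[.5572,.031,.0621]
def local(fr,v): return R.from_euler('z',fr[2]).apply(v)+[fr[0],fr[1],0]
def scoopT(front,yaw,pitch): # front: world pos of front edge bottom; pitch deg front-down
    M=(R.from_euler('z',yaw)*R.from_euler('y',pitch,degrees=True)).as_matrix()
    return T(M,np.array(front)-M@[.0575,0,0])
def tool_for(front,yaw,pitch,n):
    X=scoopT(front,yaw,pitch)@np.array(json.load(open('rel.json')));return X[:3,3],X[:3,:3],n
def front_now(o=None):
    S=toolT(o)@np.linalg.inv(np.array(json.load(open('rel.json'))));e=R.from_matrix(S[:3,:3]).as_euler('ZYX')
    return S@[.0575,0,0,1],e[0],np.degrees(e[1])
E
python3 - <<'E'
from h import *
S=T(R.from_euler('z',-.0664).as_matrix(),[.5535,.3571,.004])
json.dump((np.linalg.inv(S)@toolT()).tolist(),open('rel.json','w'))
f,_,_=front_now();f=f[:3];print(f)
fl=lambda x,h:local(TUB,[x,0,.021-x*np.tan(np.radians(8))+h])
plan([tool_for(f+[0,0,.14],-.066,-3,6),tool_for(fl(.01,.10),.062,25,12)])
E
```

```text
[0.61087329 0.3532848  0.004     ]
at 4.4 [0.4553 0.364  0.097 ]
[[-5,-21,0,0,0,0.01],[-5,-22,0,0,0,0.01],[-5,-21,0,0,0,0.01],[-6,-21,0,0,0,0],[-6,-22,0,0,0,0.01],[-5,-21,0,0,0,0.01],[-4,-2,28,0,-0.01,-0.04],[-4,-3,28,0,-0.01,-0.04],[-3,-2,28,0,-0.01,-0.04],[-3,-3,29,0,-0.01,-0.04],[-2,-2,28,0,-0.01,-0.04],[-2,-3,28,0,-0.02,-0.04]]
[[-2,-3,28,0,-0.01,-0.04],[-1,-3,29,-0.01,-0.01,-0.04],[0,-3,28,0,-0.01,-0.04],[-1,-4,28,0,-0.01,-0.04],[1,-3,29,0,-0.01,-0.04],[0,-3,28,0,-0.01,-0.05]]
```

>>> {"fn": "jog_arm", "kwargs": {
  "moves": [
    [-5,-21,0,0,0,0.01],
    [-5,-22,0,0,0,0.01],
    [-5,-21,0,0,0,0.01],
    [-6,-21,0,0,0,0],
    [-6,-22,0,0,0,0.01],
    [-5,-21,0,0,0,0.01],
    [-4,-2,28,0,-0.01,-0.04],
    [-4,-3,28,0,-0.01,-0.04],
    [-3,-2,28,0,-0.01,-0.04],
    [-3,-3,29,0,-0.01,-0.04],
    [-2,-2,28,0,-0.01,-0.04],
    [-2,-3,28,0,-0.02,-0.04]
  ]
}}

```text
t: 5.6
tool_pos: [0.4564, 0.1934, 0.2467]
tool_rot: [0.07, 2.169, -2.204]
contact_force: [-0.2, 1.4, -2.4]
opening: 0.0223
```

>>> {"fn": "jog_arm", "kwargs": {
  "moves": [
    [-2,-3,28,0,-0.01,-0.04],
    [-1,-3,29,-0.01,-0.01,-0.04],
    [0,-3,28,0,-0.01,-0.04],
    [-1,-4,28,0,-0.01,-0.04],
    [1,-3,29,0,-0.01,-0.04],
    [0,-3,28,0,-0.01,-0.05],
    [0,0,0,0,0,0],
    [0,0,0,0,0,0]
  ]
}}

```text
t: 6.4
tool_pos: [0.4651, 0.0248, 0.2674]
tool_rot: [0.261, -2.144, 2.16]
contact_force: [-0.0, -0.5, -1.6]
opening: 0.0222
```

```bash
python3 - <<'E'
from h import *
o=ctrl.get_obs();im=ctrl.get_image('wrist')[:,:,::-1].copy()
f,y,p=front_now(o);print(o['t'],f.round(4),y,p,R.from_euler('z',-TUB[2]).apply(f[:3]-[TUB[0],TUB[1],0]).round(4))
cv2.imwrite("pics/w2.png",im)
S=scoopT(f[:3],y,np.radians(0)+p)
pts=lambda L:(np.c_[np.array(L)/1e3,np.ones(len(L))]@S.T)[:,:3]
print('scoop FL FR BLtop BRtop',proj('wrist',pts([[57.5,55,0],[57.5,-55,0],[-57.5,55,48],[-57.5,-55,48]]),o).round().tolist())
print('tub rim',proj('wrist',np.array([local(TUB,v) for v in [[.138,.062,.075],[.138,-.062,.075],[-.1075,.062,.075],[-.1075,-.062,.075]]]),o).round().tolist())
E
```

```text
6.4 [0.5659 0.0305 0.1165 1.    ] 0.05950249979338421 25.427913785776582 [ 0.0087 -0.0011  0.1165]
scoop FL FR BLtop BRtop [[209.0, 28.0], [352.0, 28.0], [197.0, 176.0], [365.0, 176.0]]
tub rim [[190.0, -182.0], [367.0, -182.0], [219.0, 153.0], [339.0, 153.0]]
```

View pics/w2.png

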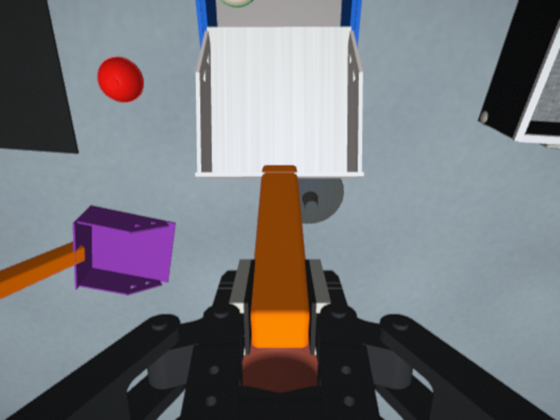

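The scoop sits in the grip as modelled: front corners at (208,28) and (352,28), with the tub walls symmetric about it at columns 200 and 357. Descending into the tub.

```bash
python3 - <<'E'
from h import *
fl=lambda x,h:local(TUB,[x,0,.021-x*np.tan(np.radians(8))+h])
e=plan([tool_for(fl(.01,.004),.062,25,8),tool_for(fl(.014,.001),.062,11,3)])
plan([tool_for(fl(.05,.000),.062,10,6),tool_for(fl(.103,.000),.062,9,10)],e)
E
```

```text
at 6.45 [0.465  0.0254 0.2677]
[[-2,12,0,0,0,0],[-2,11,0,0,0,0],[-2,12,0,0,0,0],[-3,11,0,0,0,0],[-2,12,0,0,0,0],[-2,11,0,0,0,0.01],[-2,12,0,0,0,0],[-2,11,0,0,0,0],[8,13,0,0,0,0.08],[8,11,0,0,0,0.08],[10,12,0,0,0,0.08]]
[[-6,2,0,0,0,0],[-5,1,0,0,0,0.01],[-6,2,0,0,0,0],[-5,2,0,0,0,0],[-6,2,0,0,0,0.01],[-5,2,-1,0,0,0],[-5,1,0,0,0,0],[-5,2,0,0,0,0],[-5,1,0,0,0,0],[-5,2,0,0,0,0.01],[-5,1,0,0,0,0],[-5,1,0,0,0,0]]
[[-5,2,0,0,0,0],[-5,1,0,0,0,0],[-5,2,0,0,0,0],[-5,1,0,0,0,0.01]]
```

>>> {"fn": "jog_arm", "kwargs": {
  "moves": [
    [-2,12,0,0,0,0],
    [-2,11,0,0,0,0],
    [-2,12,0,0,0,0],
    [-3,11,0,0,0,0],
    [-2,12,0,0,0,0],
    [-2,11,0,0,0,0.01],
    [-2,12,0,0,0,0],
    [-2,11,0,0,0,0],
    [8,13,0,0,0,0.08],
    [8,11,0,0,0,0.08],
    [10,12,0,0,0,0.08],
    [0,0,0,0,0,0]
  ]
}}

```text
t: 7.65
tool_pos: [0.4342, 0.0235, 0.1388]
tool_rot: [0.009, 2.157, -2.156]
contact_force: [0.4, 0.4, -2.0]
opening: 0.022
```

```bash
python3 - <<'E'
from h import *
o=ctrl.get_obs();f,y,p=front_now(o);l=R.from_euler('z',-TUB[2]).apply(f[:3]-[TUB[0],TUB[1],0]);print(o['contact_force'],o['wrist_torque'],l.round(4),'above floor',l[2]-(.021-l[0]*np.tan(np.radians(8))),y,p)
E
```

```text
[ 0.44280975  0.43952329 -1.9534236 ] [-0.04596419  0.25037004  0.05915797] [ 0.0121 -0.0004  0.0178] above floor -0.0015250786834892956 0.061091543761542355 11.019761470671774
```

>>> {"fn": "jog_arm", "kwargs": {
  "moves": [
    [0,1,0,0,0,0],
    [0,1,0,0,0,0],
    [0,0,0,0,0,0]
  ]
}}

```text
t: 7.95
tool_pos: [0.4378, 0.0231, 0.1403]
tool_rot: [0.008, 2.156, -2.156]
contact_force: [0.2, -0.4, -2.6]
opening: 0.0221
```

>>> {"fn": "jog_arm", "kwargs": {
  "moves": [
    [0,1,0,0,0,0],
    [0,1,0,0,0,0],
    [0,0,0,0,0,0]
  ]
}}

```text
t: 8.25
tool_pos: [0.437, 0.0232, 0.1374]
tool_rot: [0.008, 2.156, -2.156]
contact_force: [-0.7, 0.3, -2.0]
opening: 0.0219
```

>>> {"fn": "jog_arm", "kwargs": {
  "moves": [
    [0,1,0,0,0,0],
    [0,1,0,0,0,0],
    [0,0,0,0,0,0]
  ]
}}

```text
t: 8.55
tool_pos: [0.437, 0.0232, 0.1354]
tool_rot: [0.009, 2.156, -2.156]
contact_force: [0.6, -0.3, -1.8]
opening: 0.022
```

>>> {"fn": "jog_arm", "kwargs": {
  "moves": [
    [0,1,0,0,0,0],
    [0,1,0,0,0,0],
    [0,0,0,0,0,0]
  ]
}}

```text
t: 8.85
tool_pos: [0.4377, 0.0232, 0.1341]
tool_rot: [0.01, 2.155, -2.156]
contact_force: [-0.7, -0.5, -0.3]
opening: 0.0225
```

>>> {"fn": "jog_arm", "kwargs": {
  "moves": [
    [0,1,0,0,0,0],
    [0,0,0,0,0,0]
  ]
}}

```text
t: 9.05
tool_pos: [0.4379, 0.0232, 0.1333]
tool_rot: [0.011, 2.155, -2.155]
contact_force: [-1.2, 0.5, 1.8]
opening: 0.0223
```

```bash
python3 - <<'E'
from h import *
im=ctrl.get_image('side')[:,:,::-1]
cv2.imwrite('pics/s3.png',cv2.resize(im[170:270,220:370],None,fx=5,fy=5,interpolation=cv2.INTER_CUBIC))
o=ctrl.get_obs();f,y,p=front_now(o);l=R.from_euler('z',-TUB[2]).apply(f[:3]-[TUB[0],TUB[1],0]);print(o['contact_force'],o['wrist_torque'],l.round(4),'above floor',l[2]-(.021-l[0]*np.tan(np.radians(8))),y,p)
E
```

```text
[-2.91893896 -0.3956417   2.3056331 ] [ 0.05265555 -0.07846085  0.01317592] [ 0.016  -0.0009  0.0125] above floor -0.006246550530315599 0.06145768076112362 10.91267573774289
```

>>> {"fn": "jog_arm", "kwargs": {
  "moves": [
    [-6,1.2,0,0,0,0],
    [-6,1.2,0,0,0,0],
    [-6,1.2,0,0,0,0],
    [-6,1.2,0,0,0,0],
    [-6,1.3,0,0,0,0],
    [-6,1.3,0,0,0,0],
    [-6,1.3,0,0,0,0]
  ]
}}

```text
t: 9.8
tool_pos: [0.4806, 0.0259, 0.127]
tool_rot: [0.009, 2.155, -2.156]
contact_force: [-3.0, 0.4, 4.7]
opening: 0.0221
```

>>> {"fn": "jog_arm", "kwargs": {
  "moves": [
    [-6,1.3,0,0,0,0.01],
    [-6,1.3,0,0,0,0],
    [-6,1.3,0,0,0,0],
    [-6,1.3,0,0,0,0]
  ]
}}

```text
t: 10.2
tool_pos: [0.5042, 0.0272, 0.1232]
tool_rot: [0.019, 2.151, -2.152]
contact_force: [-4.1, -0.0, 2.5]
opening: 0.0226
```

```bash
cat >> h.py <<'E'
def stat():
    o=ctrl.get_obs();f,y,p=front_now(o);l=R.from_euler('z',-TUB[2]).apply(f[:3]-[TUB[0],TUB[1],0]);print(round(o['t'],2),'F',o['contact_force'].round(1),'M',o['wrist_torque'].round(2),'front in tub',l.round(4),'above floor',round(l[2]-(.021-l[0]*np.tan(np.radians(8))),4),'yaw',round(y,3),'pitch',round(p,1));return o
E
python3 -c "
from h import *
stat()
im=ctrl.get_image('side')[:,:,::-1]
jm=ctrl.get_image('wrist')[:,:,::-1]
a=cv2.resize(im[170:270,220:370],None,fx=3.6,fy=4,interpolation=cv2.INTER_CUBIC)
cv2.imwrite('pics/s3.png',np.hstack([a[:,:500],jm[:400,140:430]]))
"
```

```text
10.2 F [-4.1 -0.   2.5] M [ 0.04  0.41 -0.05] front in tub [ 0.0833 -0.001   0.0034] above floor -0.0059 yaw 0.061 pitch 10.5
```

View pics/s3.png

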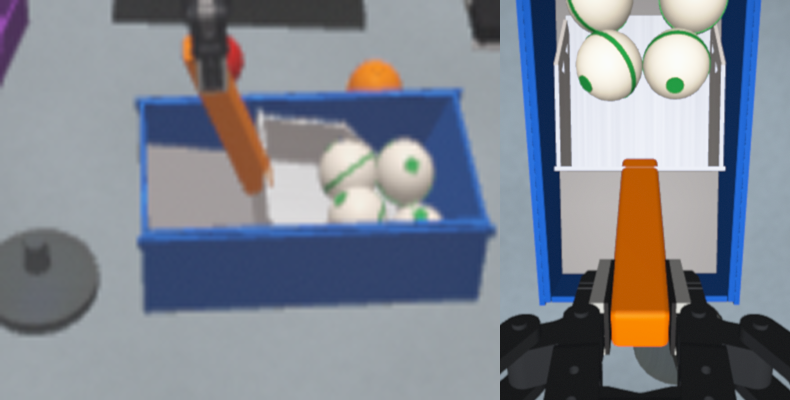

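Two balls are on the pan (wrist crop (608,65) and (677,65)) and two straddle the front edge. Continuing to the far wall.

>>> {"fn": "jog_arm", "kwargs": {
  "moves": [
    [-5,1.1,0,0,0,0],
    [-5,1.1,0,0,0,0],
    [-5,1.1,0,0,0,0.01]
  ]
}}

```text
t: 10.6
tool_pos: [0.5193, 0.0282, 0.1207]
tool_rot: [0.029, 2.146, -2.146]
contact_force: [-1.2, 0.2, -2.2]
opening: 0.0223
```

>>> {"fn": "jog_arm", "kwargs": {
  "moves": [
    [-3,0.7,0,0,0,0],
    [0,0,0,0,0,0]
  ]
}}

```text
t: 10.8
tool_pos: [0.5221, 0.0285, 0.1201]
tool_rot: [0.029, 2.147, -2.146]
contact_force: [-0.8, 0.4, -3.7]
opening: 0.0227
```

```bash
python3 -c "
from h import *
stat()"
```

```text
10.8 F [-0.8  0.4 -3.7] M [0.04 0.21 0.03] front in tub [ 0.1025 -0.0008  0.0016] above floor -0.005 yaw 0.062 pitch 9.9
```

```bash
python3 - <<'E'
from h import *
L=lambda x,z:local(TUB,[x,0,z])
plan([tool_for(L(.107,.003),.062,8,2),tool_for(L(.113,.029),.062,-3,8),tool_for(L(.124,.072),.062,-20,14),tool_for(L(.122,.20),.062,-20,10)])
E
```

```text
at 10.8 [0.5221 0.0285 0.1201]
[[0,2,0,0,0,0.02],[0,1,-1,0,0,0.01],[2,0,0,0,0,0.02],[1,0,0,0,0,0.03],[2,1,0,0,0,0.02],[2,0,0,0,0,0.03],[1,0,0,0,0,0.02],[2,0,0,0,0,0.03],[1,0,0,0,0,0.02],[2,0,0,0,0,0.03],[1,0,0,0,0,0.02],[0,1,0,0,0,0.02]]
[[1,0,0,0,0,0.02],[1,0,0,0,0,0.02],[0,1,0,0,0,0.02],[1,0,0,0,0,0.03],[1,0,0,0,0,0.02],[0,0,0,0,0,0.02],[1,1,0,0,0,0.02],[1,0,0,0,0,0.02],[0,0,0,0,0,0.02],[1,0,0,0,0,0.02],[1,0,0,0,0,0.02],[0,1,0,0,0,0.02]]
[[-7,-11,0,0,0,0],[-7,-10,0,0,0,0],[-7,-11,0,0,0,0],[-7,-11,0,0,0,0],[-8,-10,0,0,0,0],[-7,-11,0,0,0,0],[-7,-11,0,0,0,0],[-7,-10,0,0,0,0],[-7,-11,0,0,0,0],[-7,-10,1,0,0,0]]
```

>>> {"fn": "jog_arm", "kwargs": {
  "moves": [
    [0,2,0,0,0,0.02],
    [0,1,0,0,0,0.01],
    [2,0,0,0,0,0.02],
    [1,0,0,0,0,0.03],
    [2,1,0,0,0,0.02],
    [2,0,0,0,0,0.03],
    [1,0,0,0,0,0.02],
    [2,0,0,0,0,0.03],
    [1,0,0,0,0,0.02],
    [2,0,0,0,0,0.03],
    [1,0,0,0,0,0.02],
    [0,1,0,0,0,0.02]
  ]
}}

```text
t: 12.0
tool_pos: [0.5093, 0.0276, 0.1131]
tool_rot: [0.304, 2.008, -1.99]
contact_force: [-1.1, -0.3, -3.1]
opening: 0.0222
```

>>> {"fn": "jog_arm", "kwargs": {
  "moves": [
    [1,0,0,0,0,0.02],
    [1,0,0,0,0,0.02],
    [0,1,0,0,0,0.02],
    [1,0,0,0,0,0.03],
    [1,0,0,0,0,0.02],
    [0,0,0,0,0,0.02],
    [1,1,0,0,0,0.02],
    [1,0,0,0,0,0.02],
    [0,0,0,0,0,0.02],
    [1,0,0,0,0,0.02],
    [1,0,0,0,0,0.02],
    [0,1,0,0,0,0.02]
  ]
}}

```text
t: 13.2
tool_pos: [0.5036, 0.0272, 0.1068]
tool_rot: [0.527, 1.866, -1.835]
contact_force: [-0.5, 0.1, -3.3]
opening: 0.0222
```

```bash
python3 -c "
from h import *
stat()
im=ctrl.get_image('side')[:,:,::-1]
jm=ctrl.get_image('wrist')[:,:,::-1]
a=cv2.resize(im[170:270,220:370],None,fx=3.6,fy=4,interpolation=cv2.INTER_CUBIC)
cv2.imwrite('pics/s4.png',np.hstack([a[:,:500],jm[:400,140:430]]))
"
```

```text
13.2 F [-0.5  0.1 -3.3] M [-0.04  1.03 -0.03] front in tub [ 0.1247 -0.0008  0.0729] above floor 0.0694 yaw 0.063 pitch -20.0
```

View pics/s4.png

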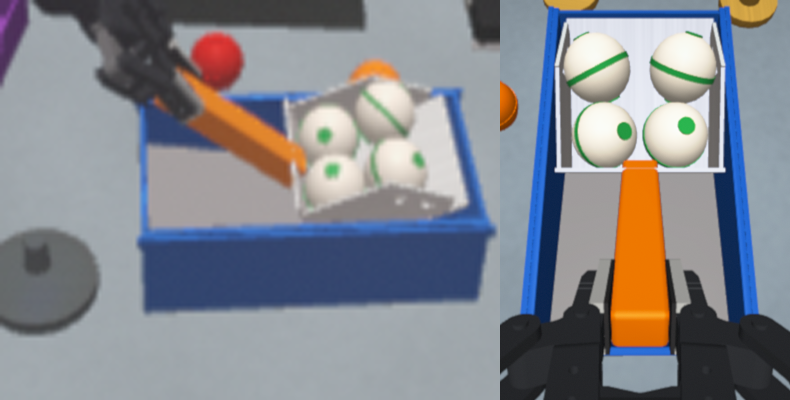

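All four balls are in the pan. Lifting, and enlarging the case in the first top picture to refine its pose.

>>> {"fn": "jog_arm", "kwargs": {
  "moves": [
    [-4,-6,0,0,0,0],
    [-7,-10,0,0,0,0],
    [-7,-11,0,0,0,0],
    [-7,-11,0,0,0,0],
    [-8,-10,0,0,0,0],
    [-7,-11,0,0,0,0],
    [-7,-11,0,0,0,0],
    [-7,-10,0,0,0,0],
    [-7,-11,0,0,0,0],
    [-7,-10,0,0,0,0],
    [-4,-6,0,0,0,0],
    [0,0,0,0,0,0]
  ]
}}

```text
t: 14.5
tool_pos: [0.5022, 0.0273, 0.2379]
tool_rot: [0.527, 1.865, -1.835]
contact_force: [-0.0, 0.4, -3.2]
opening: 0.0219
```

>>> {"fn": "jog_arm", "kwargs": {
  "moves": [
    [0,0,0,0,0,0],
    [0,0,0,0,0,0],
    [0,0,0,0,0,0]
  ]
}}

```text
t: 14.8
tool_pos: [0.5011, 0.0275, 0.2347]
tool_rot: [0.524, 1.869, -1.837]
contact_force: [0.0, -1.1, -4.2]
opening: 0.0223
```

```bash
python3 -c "
from h import *
stat()
im=cv2.imread('pics/top0.png')
jm=ctrl.get_image('wrist')[:,:,::-1]
a=cv2.resize(im[140:250,365:500],None,fx=4,fy=4,interpolation=cv2.INTER_CUBIC)
cv2.imwrite('pics/c5.png',np.hstack([a,jm[:440,150:400][:a.shape[0]] if a.shape[0]<=420 else np.pad(jm[:,150:400],((0,20),(0,0),(0,0)))]))
"
```

```text
14.8 F [ 0.  -1.1 -4.2] M [-0.04  1.05  0.03] front in tub [ 0.122  -0.0003  0.2002] above floor 0.1963 yaw 0.063 pitch -19.8
```

View pics/c5.png

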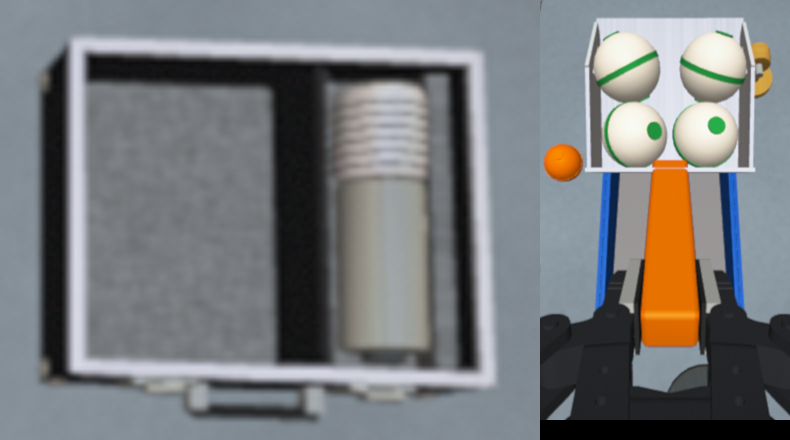

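All four balls are still in the pan above the rim. Case rim outer corners in the crop: (72,38), (484,52), (68,375) and (495,385).

```bash
python3 - <<'E'
from h import *
B=lambda c,r:(c/4+365,r/4+140)
c=fit('top',[[93,114,75],[93,-114,75],[-93,114,75],[-93,-114,75]],[B(72,38),B(484,52),B(68,375),B(495,385)],0,[.45,-.35,0]);print(c)
C=c[0].tolist();json.dump(C,open('case.json','w'))
K=lambda x,z:local(C,[x,.043,z]);print('well',K(0,0.008))
# carry level-ish tilted back
plan([tool_for(K(-.02,.20),C[2],-20,22),tool_for(K(-.02,.135),C[2],-14,6)])
E
```

```text
(array([ 0.56942392, -0.32755363, -0.00485387]), [[0.0, 0.2], [-0.7, 0.2], [1.2, -0.8], [-0.2, 0.3]])
well [ 0.56963264 -0.28455413  0.008     ]
at 14.85 [0.5012 0.0274 0.2349]
[[6,-4,14,0,0,0],[5,-4,13,0,0.01,0],[6,-3,14,0.01,0,0],[5,-4,14,0,0,0],[6,-4,14,0,0,0],[5,-3,14,0,0.01,0],[5,-4,14,0,0,0],[6,-4,13,0,0,0],[5,-3,14,0.01,0,0],[5,-4,14,0,0.01,0],[5,-3,14,0,0,0],[6,-4,14,0,0,0]]
[[5,-4,14,0,0,0],[5,-3,14,0,0.01,0],[5,-4,14,0.01,0,0],[5,-3,14,0,0,0],[5,-3,14,0,0,0],[5,-4,14,0,0.01,0],[5,-3,14,0,0,0],[5,-4,15,0,0,0],[5,-3,14,0.01,0,0],[5,-3,14,0,0.01,0],[4,7,0,0,0,-0.02],[3,7,0,0,0,-0.01]]
[[4,6,0,0,0,-0.02],[3,7,0,0,0,-0.02],[4,7,0,0,0,-0.02],[3,7,0,0,0,-0.01]]
```

>>> {"fn": "jog_arm", "kwargs": {
  "moves": [
    [2,-1,5,0,0,0],
    [4,-3,9,0,0,0],
    [5,-4,13,0,0.01,0],
    [6,-3,14,0.01,0,0],
    [5,-4,14,0,0,0],
    [6,-4,14,0,0,0],
    [5,-3,14,0,0.01,0],
    [5,-4,14,0,0,0],
    [6,-4,13,0,0,0],
    [5,-3,14,0.01,0,0],
    [5,-4,14,0,0.01,0],
    [5,-3,14,0,0,0]
  ]
}}

```text
t: 16.05
tool_pos: [0.4366, -0.1289, 0.2354]
tool_rot: [0.563, 1.868, -1.86]
contact_force: [-0.3, 0.5, -4.1]
opening: 0.0221
```

>>> {"fn": "jog_arm", "kwargs": {
  "moves": [
    [6,-4,14,0,0,0],
    [5,-4,14,0,0,0],
    [5,-3,14,0,0.01,0],
    [5,-4,14,0.01,0,0],
    [5,-3,14,0,0,0],
    [5,-3,14,0,0,0],
    [5,-4,14,0,0.01,0],
    [5,-3,14,0,0,0],
    [5,-4,14,0,0,0],
    [5,-3,14,0.01,0,0],
    [4,-3,10,0,0.01,0],
    [2,-1,5,0,0,0]
  ]
}}

```text
t: 17.25
tool_pos: [0.3692, -0.2848, 0.2349]
tool_rot: [0.602, 1.872, -1.883]
contact_force: [-0.2, -0.3, -4.3]
opening: 0.0223
```

```bash
python3 - <<'E'
from h import *
stat();o=ctrl.get_obs();im=ctrl.get_image('wrist')[:,:,::-1];cv2.imwrite('pics/w6.png',im)
C=json.load(open('case.json'));f,y,p=front_now(o)
print('front in well frame',R.from_euler('z',-C[2]).apply(f[:3]-[*C[:2],0])-[0,.043,.008],o['q'].round(2))
print(proj('wrist',np.array([local(C,v) for v in [[.087,.108,.075],[.087,-.022,.075],[-.087,.108,.075],[-.087,-.022,.075],[0,-.022,.075],[-.05,.108,.075]]]),o).round().tolist())
E
```

```text
17.25 F [-0.2 -0.3 -4.3] M [0.03 1.06 0.  ] front in tub [-0.0294 -0.317   0.2006] above floor 0.1755 yaw -0.011 pitch -19.9
front in well frame [-0.02208246 -0.00272202  0.19261186] [-1.19 -0.71  2.25  0.57  1.37  0.35]
[[223.0, 36.0], [331.0, 36.0], [217.0, 170.0], [339.0, 170.0], [335.0, 99.0], [218.0, 139.0]]
```

View pics/w6.png

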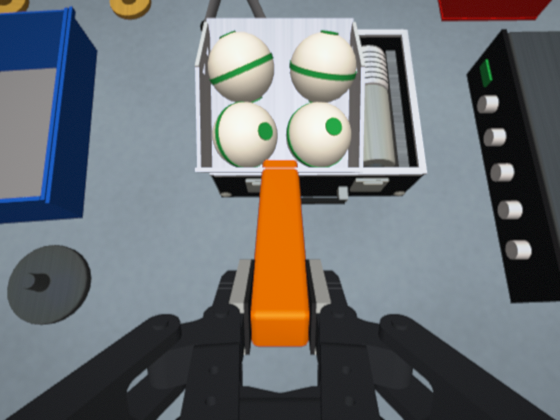

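Rim and scoop agree with the model (case corner at (425,172) as predicted), and all four balls are in the pan. Planning the pour.

```bash
python3 - <<'E'
from h import *
C=json.load(open('case.json'));K=lambda x,z:local(C,[x,.043,z-.0055])
e=plan([tool_for(K(-.025,.125),C[2],-9,7),tool_for(K(-.03,.085),C[2],6,5)])
e=plan([tool_for(K(-.03,.066),C[2],18,4),tool_for(K(-.03,.055),C[2],32,5)],e)
plan([tool_for(K(-.03,.055),C[2],42,3),tool_for(K(-.04,.14),C[2],42,7)],e)
E
```

```text
at 17.3 [ 0.3692 -0.285   0.2347]
[[3,6,0,0,0,-0.03],[3,6,-1,0,0,-0.02],[3,7,0,0,0,-0.03],[2,6,0,0,0,-0.03],[3,7,0,0,0,-0.03],[2,6,-1,0,-0.01,-0.02],[2,7,0,0,0,-0.03],[-3,1,0,0,0,-0.05],[-4,1,0,0,0,-0.05],[-3,1,0,0,0,-0.06],[-4,1,0,0,0,-0.05],[-3,0,0,0,0,-0.05]]
[[-7,-1,0,0,0,-0.05],[-7,-2,0,0,0,-0.06],[-6,-2,0,0,0,-0.05],[-7,-2,0,0,0,-0.05],[-7,-3,0,0,0,-0.05],[-7,-4,0,0,0,-0.05],[-7,-3,0,0,0,-0.05],[-7,-5,0,0,0,-0.05],[-6,-4,0,0,0,-0.05]]
[[-8,-7,0,0,0,-0.06],[-8,-7,0,0,0,-0.05],[-7,-7,0,0,0,-0.06],[7,-10,0,0,0,0],[7,-10,0,0,0,0],[6,-11,0,0,0,0],[7,-10,1,0,0,0],[7,-10,0,0,0,0],[7,-10,0,0,0,0],[6,-11,0,0,0,0]]
```

>>> {"fn": "jog_arm", "kwargs": {
  "moves": [
    [3,6,0,0,0,-0.03],
    [3,6,-1,0,0,-0.02],
    [3,7,0,0,0,-0.03],
    [2,6,0,0,0,-0.03],
    [3,7,0,0,0,-0.03],
    [2,6,-1,0,-0.01,-0.02],
    [2,7,0,0,0,-0.03],
    [-3,1,0,0,0,-0.05],
    [-4,1,0,0,0,-0.05],
    [-3,1,0,0,0,-0.06],
    [-4,1,0,0,0,-0.05],
    [-3,0,0,0,0,-0.05]
  ]
}}

```text
t: 18.5
tool_pos: [0.3953, -0.2809, 0.188]
tool_rot: [0.17, 2.134, -2.144]
contact_force: [-0.4, -0.0, -4.5]
opening: 0.0224
```

>>> {"fn": "jog_arm", "kwargs": {
  "moves": [
    [-7,-1,0,0,0,-0.05],
    [-7,-2,0,0,0,-0.06],
    [-6,-2,0,0,0,-0.05],
    [-7,-2,0,0,0,-0.05],
    [-7,-3,0,0,0,-0.05],
    [-7,-4,0,0,0,-0.05],
    [-7,-3,0,0,0,-0.05],
    [-7,-5,0,0,0,-0.05],
    [-6,-4,0,0,0,-0.05],
    [-8,-7,0,0,0,-0.06],
    [-8,-7,0,0,0,-0.05],
    [-7,-7,0,0,0,-0.06]
  ]
}}

```text
t: 19.7
tool_pos: [0.4882, -0.281, 0.2231]
tool_rot: [0.466, -1.956, 1.964]
contact_force: [0.2, 0.2, -2.5]
opening: 0.0222
```

>>> {"fn": "jog_arm", "kwargs": {
  "moves": [
    [0,0,0,0,0,0],
    [0,0,0,0,0,0],
    [0,0,0,0,0,0],
    [0,0,0,0,0,0],
    [0,0,0,0,0,0]
  ]
}}

```text
t: 20.2
tool_pos: [0.4859, -0.2817, 0.2232]
tool_rot: [0.465, -1.954, 1.964]
contact_force: [1.0, -0.1, -2.7]
opening: 0.0224
```

```bash
python3 - <<'E'
from h import *
o=stat();C=json.load(open('case.json'));f,y,p=front_now(o)
print('front in well',R.from_euler('z',-C[2]).apply(f[:3]-[*C[:2],0])-[0,.043,.008])
im=ctrl.get_image('side')[:,:,::-1];jm=ctrl.get_image('wrist')[:,:,::-1]
a=cv2.resize(im[270:410,240:380],None,fx=3,fy=3,interpolation=cv2.INTER_CUBIC)
cv2.imwrite('pics/p7.png',np.hstack([a,jm[:,130:430]]))
E
```

```text
20.2 F [ 1.  -0.1 -2.7] M [ 0.   -0.44 -0.01] front in tub [-0.0367 -0.3122  0.0498] above floor 0.0237 yaw -0.006 pitch 41.9
front in well [-0.02964811  0.00156335  0.04184895]
```

View pics/p7.png

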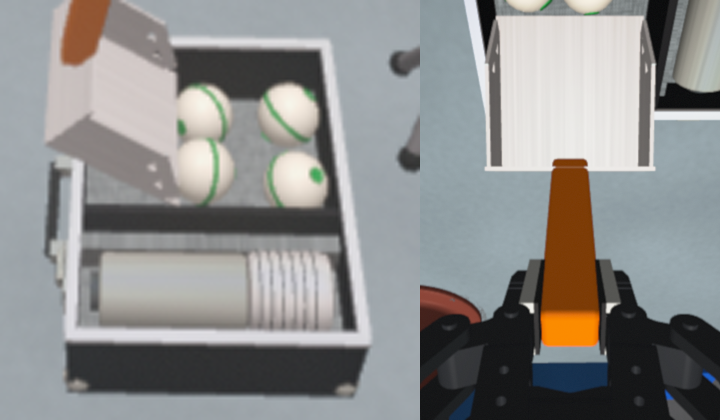

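All four balls lie in the well (side crop (203,112), (203,170), (290,112), (295,180)) and the pan is empty. Lifting and returning the scoop to the mat.

```bash
python3 - <<'E'
from h import *
C=json.load(open('case.json'));K=lambda x,z:local(C,[x,.043,z-.0055])
MF=np.array([.545,.352,0])+R.from_euler('z',-.05).apply([.0575,0,0])
plan([tool_for(K(-.035,.15),C[2],40,7),tool_for([.60,.0,.17],-.02,20,10),tool_for(MF+[0,0,.10],-.05,0,12),tool_for(MF+[0,0,.025],-.05,0,5)])
E
```

```text
at 20.3 [ 0.486  -0.2817  0.2231]
[[7,-11,0,0,0,0],[8,-11,1,0,0,0.01],[7,-11,0,0,0,0],[7,-12,0,0,0,0.01],[8,-11,1,0,0,0],[7,-11,0,0,0,0.01],[7,-11,1,0,0,0],[-1,0,-29,0,0,0.04],[-1,0,-28,0,0,0.03],[-1,0,-29,0,0,0.04],[-1,0,-29,0,0.01,0.03],[-1,0,-28,0,0,0.04]]
[[-1,0,-29,0,0,0.03],[-1,0,-29,-0.01,0,0.04],[0,0,-29,0,0,0.03],[-1,1,-28,0,0,0.04],[-1,0,-29,0,0.01,0.03],[3,10,-29,0,0,0.03],[3,10,-30,0,0,0.03],[4,10,-29,0,0.01,0.03],[4,10,-30,0,0,0.03],[5,10,-29,0,0,0.03],[5,9,-30,0,0,0.03],[5,10,-29,0,0.01,0.02]]
[[5,9,-29,0,0,0.03],[6,9,-30,0,0,0.03],[6,9,-29,0,0,0.03],[7,9,-30,0,0,0.03],[6,8,-29,0,0.01,0.03],[4,15,0,0,0,0],[4,14,0,0,0,0],[4,15,0,0,0,0],[4,14,0,0,0,0],[4,15,0,0,0,0]]
```

>>> {"fn": "jog_arm", "kwargs": {
  "moves": [
    [7,-11,0,0,0,0],
    [8,-11,1,0,0,0.01],
    [7,-11,0,0,0,0],
    [7,-12,0,0,0,0.01],
    [8,-11,1,0,0,0],
    [7,-11,0,0,0,0.01],
    [7,-11,1,0,0,0],
    [-1,0,-29,0,0,0.04],
    [-1,0,-28,0,0,0.03],
    [-1,0,-29,0,0,0.04],
    [-1,0,-29,0,0.01,0.03],
    [-1,0,-28,0,0,0.04]
  ]
}}

```text
t: 21.5
tool_pos: [0.4799, -0.1401, 0.3131]
tool_rot: [0.258, -2.071, 2.085]
contact_force: [-0.5, -0.4, -1.3]
opening: 0.0224
```

>>> {"fn": "jog_arm", "kwargs": {
  "moves": [
    [-1,0,-29,0,0,0.03],
    [-1,0,-29,-0.01,0,0.04],
    [0,0,-29,0,0,0.03],
    [-1,1,-28,0,0,0.04],
    [-1,0,-29,0,0.01,0.03],
    [3,10,-29,0,0,0.03],
    [3,10,-30,0,0,0.03],
    [4,10,-29,0,0.01,0.03],
    [4,10,-30,0,0,0.03],
    [5,10,-29,0,0,0.03],
    [5,9,-30,0,0,0.03],
    [5,10,-29,0,0.01,0.02]
  ]
}}

```text
t: 22.7
tool_pos: [0.4619, 0.2105, 0.2416]
tool_rot: [0.168, 2.183, -2.186]
contact_force: [1.3, -0.4, -1.7]
opening: 0.0221
```

>>> {"fn": "jog_arm", "kwargs": {
  "moves": [
    [5,9,-29,0,0,0.03],
    [6,9,-30,0,0,0.03],
    [6,9,-29,0,0,0.03],
    [7,9,-30,0,0,0.03],
    [6,8,-29,0,0.01,0.03],
    [0,0,0,0,0,0],
    [0,0,0,0,0,0]
  ]
}}

```text
t: 23.4
tool_pos: [0.4462, 0.3574, 0.1928]
tool_rot: [0.328, 2.1, -2.111]
contact_force: [0.1, 0.7, -2.6]
opening: 0.0223
```

```bash
python3 - <<'E'
from h import *
o=stat();f,y,p=front_now(o);print(f.round(4))
MF=np.array([.545,.352,0])+R.from_euler('z',-.05).apply([.0575,0,0])
plan([tool_for(MF+[0,0,.015],-.05,0,8)])
E
```

```text
23.4 F [ 0.1  0.7 -2.6] M [-0.    0.31 -0.02] front in tub [0.0642 0.3151 0.0993] above floor 0.0873 yaw -0.051 pitch 0.2
[0.6017 0.3494 0.0993 1.    ]
at 23.4 [0.4462 0.3574 0.1928]
[[3,10,0,0,0,0],[2,11,0,0,0,0],[3,10,0,0,0,0],[3,10,0,0,0,0],[2,10,0,0,0,0],[3,11,0,0,0,0],[3,10,0,0,0,0],[2,10,0,0,0,0]]
```

>>> {"fn": "jog_arm", "kwargs": {
  "moves": [
    [3,10,0,0,0,0],
    [2,11,0,0,0,0],
    [3,10,0,0,0,0],
    [3,10,0,0,0,0],
    [2,10,0,0,0,0],
    [3,11,0,0,0,0],
    [3,10,0,0,0,0],
    [2,10,0,0,0,0],
    [0,0,0,0,0,0]
  ]
}}

```text
t: 24.3
tool_pos: [0.4466, 0.3569, 0.1059]
tool_rot: [0.328, 2.101, -2.113]
contact_force: [-1.0, -0.1, -3.1]
opening: 0.0221
```

>>> {"fn": "jog_arm", "kwargs": {
  "moves": [
    [1,4,0,0,0,0],
    [1,4,0,0,0,0],
    [0,0,0,0,0,0]
  ]
}}

```text
t: 24.6
tool_pos: [0.4477, 0.3576, 0.0998]
tool_rot: [0.331, 2.102, -2.109]
contact_force: [-0.6, 0.1, -2.2]
opening: 0.0226
```

>>> {"fn": "jog_arm", "kwargs": {
  "moves": [
    [0.5,2,0,0,0,0],
    [0.5,2,0,0,0,0],
    [0,0,0,0,0,0]
  ]
}}

```text
t: 24.9
tool_pos: [0.4478, 0.3577, 0.0958]
tool_rot: [0.331, 2.102, -2.109]
contact_force: [0.0, -0.0, -2.4]
opening: 0.0225
```

```bash
python3 -c "
from h import *
stat()"
```

```text
24.9 F [ 0.  -0.  -2.4] M [-0.02  0.41 -0.  ] front in tub [0.0658 0.3152 0.0025] above floor -0.0093 yaw -0.052 pitch 0.1
```

Not down yet; easing down by force.

>>> {"fn": "jog_arm", "kwargs": {
  "moves": [
    [0.3,1,0,0,0,0],
    [0.3,1,0,0,0,0],
    [0,0,0,0,0,0]
  ]
}}

```text
t: 25.2
tool_pos: [0.4482, 0.3582, 0.0951]
tool_rot: [0.332, 2.102, -2.108]
contact_force: [-3.3, 0.6, 4.5]
opening: 0.0223
```

>>> {"fn": "jog_arm", "kwargs": {
  "moves": [
    [0.3,1,0,0,0,0],
    [0,0,0,0,0,0]
  ]
}}

```text
t: 25.4
tool_pos: [0.4483, 0.3583, 0.0951]
tool_rot: [0.333, 2.102, -2.107]
contact_force: [-5.5, -1.6, 9.1]
opening: 0.0221
```

>>> {"fn": "jog_arm", "kwargs": {
  "moves": [
    [0.3,1,0,0,0,0],
    [0,0,0,0,0,0]
  ]
}}

```text
t: 25.6
tool_pos: [0.4485, 0.3584, 0.0951]
tool_rot: [0.333, 2.101, -2.107]
contact_force: [-9.0, -3.2, 13.7]
opening: 0.0224
```

```bash
python3 -c "
from h import *
stat()"
```

```text
25.6 F [-9.  -3.2 13.7] M [-0.93  1.33 -0.31] front in tub [0.0667 0.3159 0.0021] above floor -0.0095 yaw -0.052 pitch 0.0
```

>>> {"fn": "jog_arm", "kwargs": {
  "moves": [
    [-0.5,-2,0,0,0,0],
    [0,0,0,0,0,0]
  ]
}}

```text
t: 25.8
tool_pos: [0.4483, 0.3583, 0.095]
tool_rot: [0.333, 2.102, -2.106]
contact_force: [-2.7, 0.1, 4.9]
opening: 0.0223
```

>>> {"fn": "jog_arm", "kwargs": {
  "moves": [
    [0,0,0,0,0,0],
    [0,0,0,0,0,0],
    [0,0,0,0,0,0],
    [0,0,0,0,0,0],
    [0,0,0,0,0,0],
    [0,0,0,0,0,0]
  ],
  "grip": 70
}}

```text
t: 26.4
tool_pos: [0.4477, 0.3577, 0.0938]
tool_rot: [0.331, 2.102, -2.109]
contact_force: [1.1, 0.4, -0.0]
opening: 0.0702
```

>>> {"fn": "jog_arm", "kwargs": {
  "moves": [
    [0,-5,0,0,0,0],
    [0,-12,0,0,0,0],
    [0,-15,0,0,0,0],
    [0,-20,0,0,0,0],
    [0,-20,0,0,0,0],
    [0,-20,0,0,0,0],
    [0,-20,0,0,0,0],
    [0,-20,0,0,0,0],
    [0,-20,0,0,0,0],
    [0,0,0,0,0,0],
    [0,0,0,0,0,0],
    [0,0,0,0,0,0]
  ]
}}

```text
t: 27.6
tool_pos: [0.4083, 0.359, 0.2397]
tool_rot: [0.33, 2.101, -2.11]
contact_force: [0.1, -0.3, -0.9]
opening: 0.0698
```

```bash
python3 - <<'E'
from h import *
o=ctrl.get_obs();print(o['t'],o['tool_pos'],o['contact_force'],o['dq'].round(3))
im=ctrl.get_image('top')[:,:,::-1];jm=ctrl.get_image('wrist')[:,:,::-1];sm=ctrl.get_image('side')[:,:,::-1]
r=lambda a,f:cv2.resize(a,None,fx=f,fy=f)
cv2.imwrite('pics/f8.png',np.hstack([np.vstack([im[60:360,80:500],sm[90:390,140:560]]),np.pad(r(jm,.67),((0,600-281),(0,0),(0,0)))]))
E
```

```text
27.6 [0.40829623 0.35895057 0.23974511] [ 0.11709665 -0.25094856 -0.92440481] [-0.003  0.012  0.008 -0.002  0.    -0.   ]
```

View pics/f8.png

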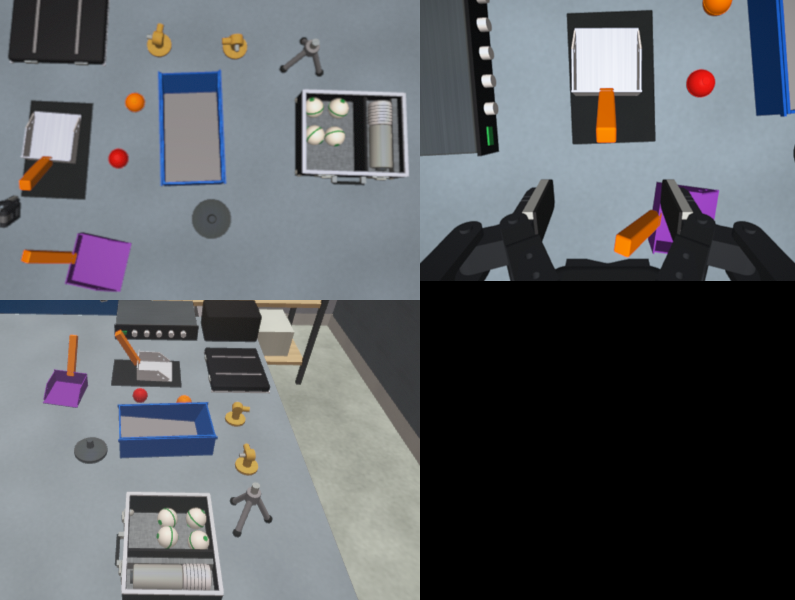

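The scoop stands flat on the mat (top view (52,137)), the four balls are in the well, the tub is empty, the other gear is in place and the gripper is clear. Handing in.

```bash
python3 -c "
from station import ctrl
print(ctrl.finish_job())"
```

```text
the job is handed in; nothing more can be done
None
```

The job is handed in. I picked up all four drying balls in one scoopful and tipped them into the well. The scoop is back on its mat. It took about 27.6 s of the 61 s allowed, and `finish_job` reported no verdict.

Last checks:
- **Balls and gear:** the final pictures show all four balls in the well and the tub empty. The microphone, tripod, mounts and iron base are where they were.
- **Scoop:** it looks flat on the mat. It was set down at a measured pitch of 0°, and pressing it onto the mat gave at most about 14 N.
- **Gripper:** it is well clear of the scoop, with only about 1 N of residual reading. The fingers never came near a ball.

One disagreement: the scoop met the tub floor about 6 mm lower, and the mat about 2 mm lower, than my model said. I found both surfaces by contact force instead. I did not measure the scoop's final pose on the mat again from the pictures.

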